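# Put the washed burners of the gas hob back together

### The job

The burner parts of the two-burner gas hob have been washed and are drying on the grey mat. Put both burners back together: seat each aluminium crown fully down in the burner cup of its size, with the black cap of its size sitting flat on top of it. Leave the tongs, the label roll and the thermometer where they lie.

Things in the scene. Friction and masses are not known exactly. Their poses are not given: they have to be found in the camera images.
- small_crown: Small crown, loose, aluminium, slotted edge, 26 mm high: below, a boss 26 mm across, 9 mm high; flange 46 mm across, 12 mm thick (grip here); on top a spigot 26 mm across tapering to 20, 5 mm high. Stands on the 4 mm thick mat. Boss drops into the small cup (3 mm play all round) till the flange rests on the ring: underside 9 mm above the top plate. Origin: centre of underside; z up.
- large_crown: Large crown, loose, aluminium, slotted edge, 26 mm high: below, a boss 44 mm across, 9 mm high; flange 66 mm across, 12 mm thick (grip here); on top a spigot 44 mm across tapering to 38, 5 mm high. Stands on the 4 mm thick mat. Boss drops into the large cup (3 mm play all round) till the flange rests on the ring: underside 9 mm above the top plate. Origin: centre of underside; z up.
- small_cap: Small cap, loose, black disc 40 mm across, 11 mm thick at its edge, 13 mm in the middle; hollow below, 32 mm across, 6 mm deep. Lies right way up on the 4 mm thick mat. Fits over the small crown's spigot (3 mm play all round) till its rim rests on the flange: underside 21 mm above the crown's underside, 30 mm above the top plate. Origin: centre of underside; z up.
- large_cap: Large cap, loose, black disc 58 mm across, 11 mm thick at its edge, 13 mm in the middle; hollow below, 50 mm across, 6 mm deep. Lies right way up on the 4 mm thick mat. Fits over the large crown's spigot (3 mm play all round) till its rim rests on the flange: underside 21 mm above the crown's underside, 30 mm above the top plate. Origin: centre of underside; z up.
- small_burner: Small burner cup, fixed on the hob, left or right: aluminium ring rising 18 mm above the top plate, outside 43 mm, open socket 32 mm across, on a dark dish 2.5 mm high. A thin electrode, 13 mm high, stands 27 mm from the axis, midway between its x and y. Origin: on the axis, level with the hob's top plate; z up.
- large_burner: Large burner cup, fixed on the hob, left or right: aluminium ring rising 18 mm above the top plate, outside 61 mm, open socket 50 mm across, on a dark dish 2.5 mm high. A thin electrode, 13 mm high, stands 36 mm from the axis, midway between its x and y. Origin: on the axis, level with the hob's top plate; z up.
- hob: Table-top gas hob of pressed steel, fixed, 260 mm deep (x) by 360 mm wide (y), its flat top plate 70 mm above the table, two black knobs on the front face. The burner cups stand 180 mm apart, at (20, +90) and (20, -90) mm in its frame. Pan supports are off. Origin: centre of the underside, on the table; x to the back, y to the left.
- tongs: Bystander: steel tongs lying behind the hob, about 59 x 257 x 22 mm, long along their y. Origin: centre of the underside.
- label_roll: Bystander: white label roll lying flat between hob and scale, 77 mm across, 25 mm high. Origin: centre of the underside.
- probe_thermometer: Bystander: thin steel probe thermometer with a blue head lying to the right of the mat, about 26 x 179 x 16 mm, long along its y. Origin: centre of the underside.
Mind the look-alikes: they are no part of the job. Leave any brown, green or orange look-alike of the small_cap alone.

How it is judged:
At the end, for the whole second after the job is handed in: Each crown is in the cup of its size: axes within 6 mm, underside 9 mm (+-2.5) above the top plate. Each cap is on the crown of its size: within 6 mm of its axis and 9 mm of the cup's, underside 30 mm (+-2.5) above the plate. All four tilted less than 0.08 rad and at rest (horizontal distance between small_crown and small_burner below 0.006 m and z of small_crown in the frame of small_burner between 0.0065 and 0.0115 m and angle between each of small_crown, small_cap, large_crown, large_cap's own z axis and vertical below 0.08 rad and linear speed of each of small_crown, small_cap, large_crown, large_cap below 0.02 m/s and horizontal distance between small_cap and small_burner below 0.009 m and z of small_cap in the frame of small_burner between 0.0275 and 0.0325 m and horizontal distance between small_cap and small_crown below 0.006 m and horizontal distance between large_crown and large_burner below 0.006 m and z of large_crown in the frame of large_burner between 0.0065 and 0.0115 m and horizontal distance between large_cap and large_burner below 0.009 m and z of large_cap in the frame of large_burner between 0.0275 and 0.0325 m and horizontal distance between large_cap and large_crown below 0.006 m); the robot touches nothing.
It fails at once if the tongs is shifted by more than 30 mm (distance of tongs from where it was at the start of the episode above 0.03 m).
It fails at once if the label roll is shifted by more than 30 mm (distance of label_roll from where it was at the start of the episode above 0.03 m).
It fails at once if the probe thermometer is shifted by more than 30 mm (distance of probe_thermometer from where it was at the start of the episode above 0.03 m).
It also fails if it takes over 106 s, if anything falls off the work surface, if the arm or the gripper's body presses on something with over 40 N, if the wrist force passes 120 N, or if a joint passes its speed limit or range.

### The arm

A 7-joint arm with a two-finger parallel gripper is mounted at the origin on a cart in front of the work surface, level with it; the furniture and walls round the work are solid. World frame = base frame: x ahead of the robot, y to its left, z up, the work surface at z = 0. Lengths are in m, angles in rad, forces in N, time in s.
With the tool pointing down it reaches from about 0.4 to 0.875 m from the base axis. Payload 19.3 kg.
Tool frame: the origin (TCP) lies midway between the tips of the shut fingers; the grasp point (between the pads) lies 19 mm behind it; z points along the fingers, y is the line along which they close (so a half turn about z gives the same grasp; the last joint's range is limited). The gripper opens to 85 mm and grips with 20 to 120 N. Pads are 22 mm wide; open, the fingers measure 114 mm over their backs; the gripper's body (76 mm by 85 mm) begins 54 mm behind the grasp point. The pads swing forward as they close: fully open they stand 13 mm farther back than shut.
Start: joints at [1.214, 0.521, -0.036, 1.599, 0.021, 1.021, -0.113], TCP at [0.177, -0.599, 0.231] pointing down, gripper open.
Joint ranges: [-2.91, 2.91], [-0.3, 2.13], [-1.5, 1.42], [0.17, 2.43], [-1.26, 4.41], [0.16, 1.93], [-2.52, 2.52]. Speed limits (rad/s): [1.89, 1.89, 2.39, 2.39, 3.01, 3.01, 3.01].

### API

Orientations are given as a unit quaternion [w, x, y, z].
In Python, from workcell import arm gives the robot as it stands.
- The arm moves only by the tool apply_moves, never from a script. Its argument "steps" is a list that holds one entry, the list of rows, each a list of 7 numbers: the shift along the world's x, y, z each as a share of 200 mm, from -1 to 1, then the turn, a rotation vector about the world's x, y, z each as a share of 0.5 rad, from -1 to 1, then the opening, from 0 (shut) to 1 (fully open). In form: [[[x, y, z, ax, ay, az, claw], ...]]. A call has 1 to 8 rows; each row shifts and turns the commanded pose from where the row before left it; what a row does not reach is not made up. A row lasts 1/12 s, in which the tool goes at most 41.7 mm and 7.16 degrees, less where a joint would pass 70% of its speed; a pose out of reach is approached as far as the arm can. A call with a number of a shift or a turn outside -1 to 1 is refused whole. A call with a gripper value outside its range is refused whole. The fingers move at their own pace and stop on an object; the grip force is fixed at half the most. Time passes only in rows, so rows that do not move let the fingers close. It gives the time, the measured TCP pose, the force, the opening and the grip force at its end, in the units of the state.
- arm.state(): the state, without advancing time (a new reading comes with each control period).
- arm.camera(name): name is "side" or "top" or "wrist"; returns a dict with "frame" (480x640x3 uint8, red, green, blue), "camera_matrix" (3x3 intrinsics, pixels), "xyz" and "rotation" of the camera in the world; the wrist camera has in their place "hand_eye" (4x4, takes a point from camera to tool coordinates, whose origin is the TCP and whose axes are the flange's). Camera axes: x right, y up, looking along -z (the intrinsics and any distortion apply to the point x, -y, -z); pixel columns grow to the right and rows downward; lengths in m; the calibration is good to about 2 mm. A picture is of the moment at which its call begins: read the wrist's pose just before it. There is no depth.
- arm.job_done(): hands the job in; it is judged then, once.
The state is a dict: "clock": time; "qpos": joint angles; "qd": joint speeds; "joint_torque": joint torques, N m; "position": TCP position; "eef_rot": TCP orientation; "force": force on the tool from outside, world axes, zero at the start; "moment": the same for the moment, N m; "opening": finger opening in m; "grip_force": force on a finger pad.
Only numpy, scipy, OpenCV 4.12 (cv2) and the standard library are available. Lean on these libraries where they do the work, as an engineer would, in place of code of your own. Each camera call takes 0.05 s, during which the arm holds its last target. There are 200 camera calls.

## Working session

There is one attempt and no reset: what is moved stays moved. The work goes in short steps, Python scripts to look and compute and a tool call to move; the robot and the scene stay as the last step left them, time stands still between calls to the robot, and variables do not carry over. Pictures are saved under pics/ and viewed, at most 14 in all, crops included, and the job is handed in when it is done.

Besides the shell and the picture viewer there is one more tool, called after "Emit:" by a JSON object that holds its "fn" and its "kwargs", one argument or row to a line. apply_moves: Moves the arm, as the interface text tells. Shift numbers are shares of 200 mm and turn numbers shares of 0.5 rad, none past 1 either way. Its arguments: {"type":"object","properties":{"steps":{"type":"array","items":{"type":"array","items":{"type":"array","items":{"type":"number","minimum":-1,"maximum":1}}}}},"required":["steps"]}

```bash
mkdir -p pics; ls; cat > h.py <<'E'
from workcell import arm
import numpy as np, cv2
def snap(n,f):
    c=arm.camera(n); cv2.imwrite(f'pics/{f}.png',c['frame'][:,:,::-1]); np.savez(f'pics/{f}.npz',**c); return c
def ray(c,u,v):
    K=np.array(c['camera_matrix']); d=np.array([(u-K[0,2])/K[0,0],-(v-K[1,2])/K[1,1],-1.])
    return np.array(c['xyz']),np.array(c['rotation'])@d
def onplane(c,u,v,z):
    o,d=ray(c,u,v); return o+d*(z-o[2])/d[2]
E
python3 - <<'E'
from h import *
for n in('top','side'):
    c=snap(n,n+'0'); print({k:v for k,v in c.items() if k!='frame'})
print(arm.state())
E
```

```text
pics
{'camera_matrix': array([[493.88125505,   0.        , 325.09138721],
       [  0.        , 493.88125505, 236.023738  ],
       [  0.        ,   0.        ,   1.        ]]), 'xyz': array([ 0.52885555, -0.02754896,  1.10409301]), 'rotation': array([-0.70104587, -0.02595646,  0.02045626,  0.71234998])}
{'camera_matrix': array([[465.31111584,   0.        , 324.48294827],
       [  0.        , 465.31111584, 241.22420895],
       [  0.        ,   0.        ,   1.        ]]), 'xyz': array([0.43761778, 0.75895336, 0.73567744]), 'rotation': array([-0.09213892, -0.04750107,  0.42207424,  0.90061501])}
{'clock': 0.1, 'qpos': array([ 1.21379638,  0.52192442, -0.03631721,  1.59990452,  0.02122129,
        1.02109774, -0.11279886]), 'qd': array([ 0.0004085 , -0.0023034 , -0.00157159, -0.00226676,  0.00033237,
        0.00147059,  0.00029684]), 'joint_torque': array([ 2.70870085e-03, -9.28467607e+01,  1.98344506e+00, -3.70525646e+01,
        1.81252544e-02,  5.32173668e-03,  5.04800084e-05]), 'position': array([ 0.17668328, -0.59922013,  0.23081874]), 'eef_rot': array([-4.61099756e-04,  9.89736321e-01,  1.42904827e-01, -1.11061598e-04]), 'force': array([ 0.19203916,  0.31689396, -1.04115075]), 'moment': array([-0.01182797,  0.04649806, -0.00724255]), 'grip_force': 0.0, 'opening': 0.08495342374249587}
```

```bash
sed -i "s/^import numpy.*/import numpy as np, cv2\nfrom scipy.spatial.transform import Rotation as R\ndef rot(q): return R.from_quat(np.roll(q,-1)).as_matrix()/; s/np.array(c\['rotation'\])@d/rot(c['rotation'])@d/" h.py; cat h.py
```

```text
from workcell import arm
import numpy as np, cv2
from scipy.spatial.transform import Rotation as R
def rot(q): return R.from_quat(np.roll(q,-1)).as_matrix()
def snap(n,f):
    c=arm.camera(n); cv2.imwrite(f'pics/{f}.png',c['frame'][:,:,::-1]); np.savez(f'pics/{f}.npz',**c); return c
def ray(c,u,v):
    K=np.array(c['camera_matrix']); d=np.array([(u-K[0,2])/K[0,0],-(v-K[1,2])/K[1,1],-1.])
    return np.array(c['xyz']),rot(c['rotation'])@d
def onplane(c,u,v,z):
    o,d=ray(c,u,v); return o+d*(z-o[2])/d[2]
```

View pics/top0.png

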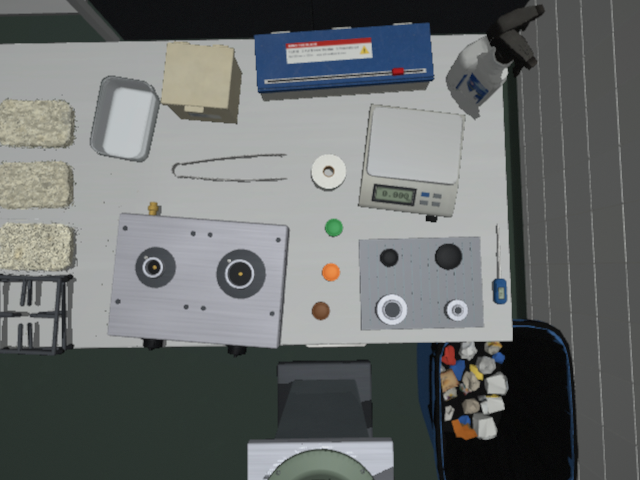

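View pics/side0.png

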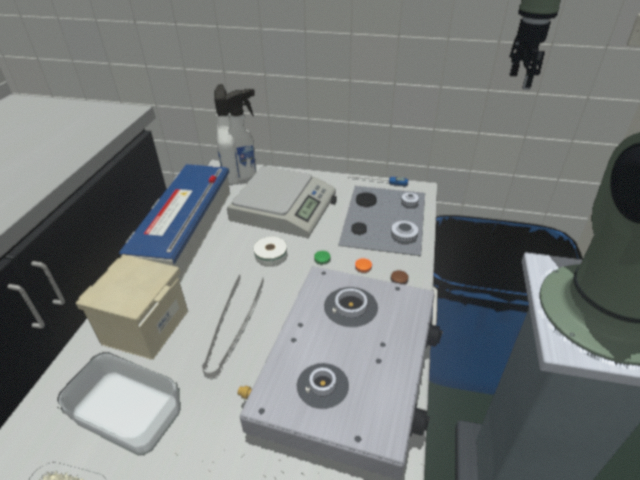

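Top view: the parts on the mat are the small cap (389,258), large cap (448,257), large crown (392,310) and small crown (457,310). The cups on the hob are small at (155,267) and large at (241,273). Things that could be taken for the small cap are green (334,228), orange (331,272), brown (320,311) and the larger black cap (448,257). I choose the black disc at (389,258), and check it in a crop.

```bash
python3 - <<'E'
from h import *
c=dict(np.load('pics/top0.npz')); f=c['frame']; g=cv2.cvtColor(f,cv2.COLOR_RGB2GRAY)
a=cv2.resize(f[225:340,350:495],None,fx=4,fy=4,interpolation=cv2.INTER_CUBIC)
b=cv2.resize(f[225:340,110:290],None,fx=4,fy=4,interpolation=cv2.INTER_CUBIC)[:, :]
b=cv2.resize(b,(a.shape[1],int(b.shape[0]*a.shape[1]/b.shape[1])))
im=np.vstack([a,b]); im=cv2.resize(im,None,fx=590/im.shape[0],fy=590/im.shape[0])
cv2.imwrite('pics/crop0.png',im[:,:,::-1])
def fit(name,u,v,r,th,inv,z,hull=True):
    s=8; x0,y0=u-r,v-r
    p=cv2.resize(g[y0:v+r+1,x0:u+r+1],None,fx=s,fy=s,interpolation=cv2.INTER_CUBIC)
    m=((p<th) if inv else (p>th)).astype(np.uint8)
    cs,_=cv2.findContours(m,cv2.RETR_EXTERNAL,cv2.CHAIN_APPROX_NONE)
    k=max(cs,key=cv2.contourArea); e=cv2.fitEllipse(cv2.convexHull(k))
    U=(e[0][0]+.5)/s-.5+x0; V=(e[0][1]+.5)/s-.5+y0
    P=onplane(c,U,V,z); D=np.array(e[1])/s*(c['xyz'][2]-z)/c['camera_matrix'][0,0]*1000
    print(name,round(U,1),round(V,1),P.round(4),'diam mm',D.round(1))
fit('scap',389,258,14,60,1,.012); fit('lcap',448,257,18,60,1,.012)
fit('lcrown',392,310,20,160,0,.021); fit('scrown',457,310,14,160,0,.021)
fit('sburn',155,267,16,150,0,.088); fit('lburn',241,273,20,150,0,.088)
for n,u,v in(('m1',360,239),('m2',480,237),('m3',483,328),('m4',361,330)): print(n,onplane(c,u,v,.004).round(3))
for n,u,v in(('h1',121,213),('h2',289,225),('h3',280,346),('h4',107,336)): print(n,onplane(c,u,v,.07).round(3))
for n,u,v in((('ltop'),156,267),): print(g[v-12:v+13:3,u-14:u+15:2])
E
```

```text
scap 388.6 257.3 [ 0.5513 -0.1591  0.012 ] diam mm [38.1 39.6]
lcap 447.9 256.2 [ 0.5517 -0.2898  0.012 ] diam mm [56.5 59. ]
lcrown 391.9 309.1 [ 0.4385 -0.1624  0.021 ] diam mm [66.4 67.6]
scrown 457.2 309.8 [ 0.4349 -0.304   0.021 ] diam mm [45.6 46.8]
sburn 152.3 266.8 [0.538  0.3367 0.088 ] diam mm [40.7 41.5]
lburn 239.2 273.5 [0.5214 0.1576 0.088 ] diam mm [59.  59.9]
m1 [ 0.593 -0.097  0.004]
m2 [ 0.593 -0.364  0.004]
m3 [ 0.393 -0.364  0.004]
m4 [ 0.392 -0.095  0.004]
h1 [0.653 0.41  0.07 ]
h2 [0.621 0.055 0.07 ]
h3 [0.37  0.077 0.07 ]
h4 [0.396 0.436 0.07 ]
[[ 67  77  85  68  69  70  70  71  72  73  73  74  75  75  77]
 [ 66 117 129 147 189 189 189 173 118  77  73  74  75  75  76]
 [ 66 124 186 104  59  39  33  53 162 182  85  73  75  76  76]
 [ 92 191  80  54  32  33  32  31  32 171 151  83  75  74  75]
 [126 178  79  37  30  70 142 106  33 125 180  76  74  74  75]
 [100 194  84  57  32  33  32  34  32 178 127  78  72  73  73]
 [ 68 132 185 108  69  35  32 100 165 148  71  72  73  73  74]
 [ 66  67  81 144 169 178 170 143  75  60  70  71  72  72  73]
 [ 67  67  67  67  68  69  69  68  71  71  72  72  73  74  76]]
```

View pics/crop0.png

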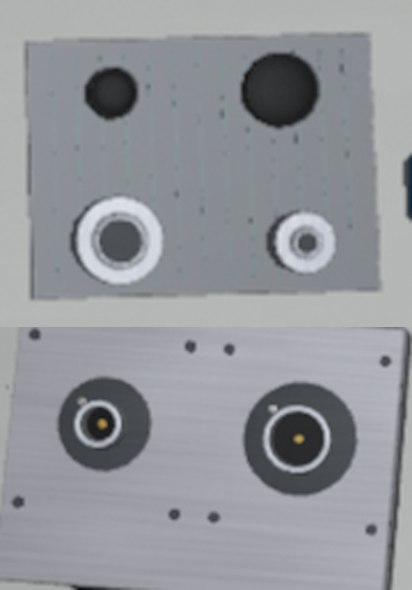

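The crop confirms it: the cap pair are black discs, the crowns are bright rings, the small cup is on the left and the large on the right. The sizes measured match those given, and the cups come out 179.9 mm apart. Next I hover over the mat and turn the fingers to close along x.

Emit:
{"fn": "apply_moves", "kwargs": {
  "steps": [
    [[0.13, 0.154, 0, 0, 0, 0.214, 1], [0.13, 0.154, 0, 0, 0, 0.214, 1], [0.13, 0.154, 0, 0, 0, 0.214, 1], [0.13, 0.154, 0, 0, 0, 0.214, 1], [0.13, 0.154, 0, 0, 0, 0.214, 1], [0.13, 0.154, 0, 0, 0, 0.214, 1], [0.13, 0.154, 0, 0, 0, 0.214, 1], [0.13, 0.154, 0, 0, 0, 0.214, 1]]
  ]
}}

```text
clock: 0.77
position: [0.3855, -0.3514, 0.2313]
eef_rot: [-0.0, 0.84, 0.543, -0.0]
force: [1.3, -0.7, -0.4]
opening: 0.0856
grip_force: 0.0
```

Emit:
{"fn": "apply_moves", "kwargs": {
  "steps": [
    [[0.13, 0.154, 0, 0, 0, 0.214, 1], [0.13, 0.154, 0, 0, 0, 0.214, 1], [0.13, 0.154, 0, 0, 0, 0.214, 1], [0.13, 0.154, 0, 0, 0, 0.214, 1], [0, 0, 0, 0, 0, 0, 1], [0, 0, 0, 0, 0, 0, 1]]
  ]
}}

```text
clock: 1.27
position: [0.4898, -0.2278, 0.231]
eef_rot: [-0.0, 0.706, 0.709, 0.0]
force: [-0.2, -0.0, 0.3]
opening: 0.0855
grip_force: 0.0
```

```bash
python3 - <<'E'
from h import *
s=arm.state(); c=snap('wrist','w1'); np.savez('pics/w1s.npz',p=s['position'],q=s['eef_rot'])
print(s['clock'],s['position'],s['eef_rot'],s['qpos'].round(2)); print(c['hand_eye'],c['camera_matrix'],[k for k in c])
E
```

```text
1.2667 [ 0.48982545 -0.22781737  0.23098169] [-3.74580198e-04  7.05638924e-01  7.08571440e-01  2.87823323e-04] [ 0.67  0.42 -0.46  1.81  0.22  0.97  0.13]
[[ 1.28409395e-03  9.48119575e-01  3.17911343e-01  8.11011914e-02]
 [ 9.99999126e-01 -1.31799927e-03 -1.08432515e-04  4.70307799e-04]
 [ 3.16199926e-04  3.17911204e-01 -9.48120439e-01 -1.43358528e-01]
 [ 0.00000000e+00  0.00000000e+00  0.00000000e+00  1.00000000e+00]] [[351.27616223   0.         329.13051386]
 [  0.         351.27616223 242.69068589]
 [  0.           0.           1.        ]] ['frame', 'camera_matrix', 'hand_eye']
```

View pics/w1.png

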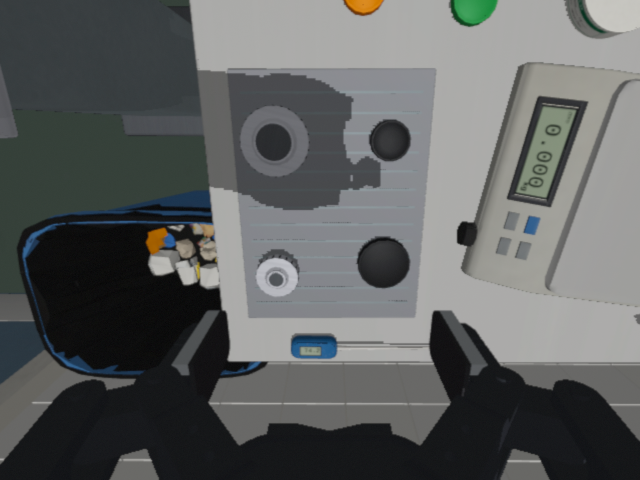

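```bash
cat >> h.py <<'E'
def wcam(c,p,q):
    T=np.eye(4);T[:3,:3]=rot(q);T[:3,3]=p; M=T@c['hand_eye']
    return dict(camera_matrix=c['camera_matrix'],xyz=M[:3,3],rotation=np.roll(R.from_matrix(M[:3,:3]).as_quat(),1))
def fit(name,c,g,u,v,r,th,inv,z,s=6):
    x0,y0=u-r,v-r
    p=cv2.resize(g[y0:v+r+1,x0:u+r+1],None,fx=s,fy=s,interpolation=cv2.INTER_CUBIC)
    m=((p<th) if inv else (p>th)).astype(np.uint8)
    cs,_=cv2.findContours(m,cv2.RETR_EXTERNAL,cv2.CHAIN_APPROX_NONE)
    k=cv2.convexHull(max(cs,key=cv2.contourArea))[:,0]
    W=np.array([onplane(c,(a+.5)/s-.5+x0,(b+.5)/s-.5+y0,z)[:2] for a,b in k])
    e=cv2.fitEllipse((W*1e4).astype(np.float32))   # ellipse in the world plane
    print(name,'centre',np.round(np.array(e[0])/1e4,4),'diam mm',np.round(np.array(e[1])/10,1))
E
python3 - <<'E'
from h import *
f=np.load('pics/w1.npz'); s=np.load('pics/w1s.npz'); c=wcam(f,s['p'],s['q']); g=cv2.cvtColor(f['frame'],cv2.COLOR_RGB2GRAY)
print(c['xyz'].round(3), g[141,235:315:3], g[277,250:302:3])
fit('scap',c,g,390,140,26,50,1,.013); fit('lcap',c,g,384,262,34,60,1,.013)
fit('scrown',c,g,277,277,24,165,0,.025)
for t in (80,90): fit('lcrown',c,g,274,141,38,t,0,.025)
E
```

```text
[ 0.49  -0.147  0.374] [ 73  73 106 109 109 108 102  49  44  45  43  44  43  44  44  45  44  45
  45 106  96 109 109 109 108  73  73] [132 133 168 183 184 151 165  83  83  84  83 168 148 185 187 186 109 133]
scap centre [ 0.5494 -0.1605] diam mm [37.8 39.3]
lcap centre [ 0.5499 -0.2905] diam mm [56.7 60.8]
scrown centre [ 0.4336 -0.3036] diam mm [44.8 45. ]
lcrown centre [ 0.4372 -0.1622] diam mm [66.5 67.2]
lcrown centre [ 0.4372 -0.1621] diam mm [65.4 65.9]
```

The wrist view shows the small crown (277,277), large cap (384,262), small cap (390,140) and large crown (274,141). It agrees with the top view within 2 mm. I take the large crown first.

Emit:
{"fn": "apply_moves", "kwargs": {
  "steps": [
    [[-0.087, 0.11, 0, 0, 0, 0, 1], [-0.087, 0.11, 0, 0, 0, 0, 1], [-0.087, 0.11, 0, 0, 0, 0, 1], [0, 0, -0.2, 0, 0, 0, 1], [0, 0, -0.2, 0, 0, 0, 1], [0, 0, -0.2, 0, 0, 0, 1], [0, 0, -0.2, 0, 0, 0, 1], [0, 0, 0, 0, 0, 0, 1]]
  ]
}}

```text
clock: 1.98
position: [0.4326, -0.1638, 0.0657]
eef_rot: [-0.004, 0.708, 0.706, -0.002]
force: [-2.2, 1.0, 0.0]
opening: 0.0853
grip_force: 0.0
```

Emit:
{"fn": "apply_moves", "kwargs": {
  "steps": [
    [[0, 0, -0.1, 0, 0, 0, 1], [0, 0, -0.1, 0, 0, 0, 1], [0, 0, -0.1, 0, 0, 0, 1], [0, 0, -0.035, 0, 0, 0, 1], [0, 0, 0, 0, 0, 0, 1], [0, 0, 0, 0, 0, 0, 1]]
  ]
}}

```text
clock: 2.48
position: [0.437, -0.1645, 0.0057]
eef_rot: [0.0, 0.707, 0.707, -0.0]
force: [-0.3, 0.2, -0.1]
opening: 0.0856
grip_force: 0.0
```

```bash
python3 - <<'E'
from h import *
c=snap('side','s1'); cv2.imwrite('pics/s1c.png',cv2.resize(c['frame'][130:290,330:490],None,fx=3,fy=3,interpolation=cv2.INTER_CUBIC)[:,:,::-1]); print(arm.state()['position'])
E
```

```text
[ 0.43721368 -0.1644548   0.00583246]
```

View pics/s1c.png

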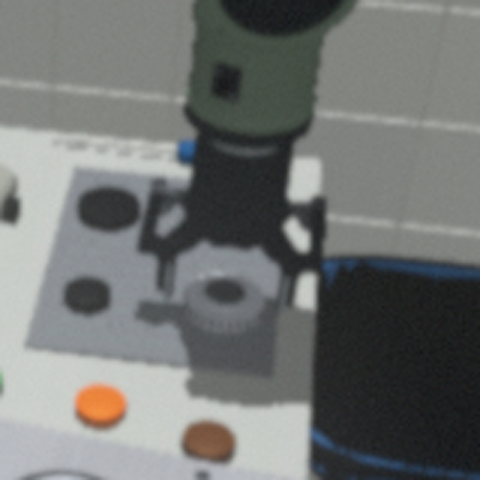

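The side crop shows the open fingers straddling the large crown (230,295). I correct y by 2 mm and z by -2 mm, then close.

Emit:
{"fn": "apply_moves", "kwargs": {
  "steps": [
    [[0, 0.012, -0.01, 0, 0, 0, 1], [0, 0, 0, 0, 0, 0, 0], [0, 0, 0, 0, 0, 0, 0], [0, 0, 0, 0, 0, 0, 0], [0, 0, 0, 0, 0, 0, 0], [0, 0, 0, 0, 0, 0, 0], [0, 0, 0, 0, 0, 0, 0]]
  ]
}}

```text
clock: 3.12
position: [0.4368, -0.1615, 0.0033]
eef_rot: [0.0, 0.707, 0.707, -0.0]
force: [-3.8, 2.2, 22.3]
opening: 0.0643
grip_force: 60.2
```

Emit:
{"fn": "apply_moves", "kwargs": {
  "steps": [
    [[0, 0, 0, 0, 0, 0, 0], [0, 0, 0, 0, 0, 0, 0], [0, 0, 0.05, 0, 0, 0, 0], [0, 0, 0.1, 0, 0, 0, 0], [0, 0, 0.2, 0, 0, 0, 0], [0, 0, 0.2, 0, 0, 0, 0], [0, 0, 0.2, 0, 0, 0, 0], [0, 0, 0.2, 0, 0, 0, 0]]
  ]
}}

```text
clock: 3.78
position: [0.4359, -0.1611, 0.1948]
eef_rot: [-0.0, 0.707, 0.707, 0.0]
force: [1.4, -0.8, -0.1]
opening: 0.064
grip_force: 66.6
```

Emit:
{"fn": "apply_moves", "kwargs": {
  "steps": [
    [[0.053, 0.19, 0.02, 0, 0, 0, 0], [0.053, 0.19, 0.02, 0, 0, 0, 0], [0.053, 0.19, 0.02, 0, 0, 0, 0], [0.053, 0.19, 0.02, 0, 0, 0, 0], [0.053, 0.19, 0.02, 0, 0, 0, 0], [0.053, 0.19, 0.02, 0, 0, 0, 0], [0.053, 0.19, 0.02, 0, 0, 0, 0], [0.053, 0.19, 0.02, 0, 0, 0, 0]]
  ]
}}

```text
clock: 4.45
position: [0.5212, 0.1443, 0.2252]
eef_rot: [0.0, 0.707, 0.707, -0.0]
force: [1.6, -1.1, -0.6]
opening: 0.0636
grip_force: 66.8
```

Emit:
{"fn": "apply_moves", "kwargs": {
  "steps": [
    [[0, 0.08, 0, 0, 0, 0, 0], [0, 0, 0, 0, 0, 0, 0], [0, 0, 0, 0, 0, 0, 0], [0, 0, 0, 0, 0, 0, 0]]
  ]
}}

```text
clock: 4.78
position: [0.5211, 0.1577, 0.2245]
eef_rot: [0.0, 0.707, 0.707, -0.0]
force: [0.3, -0.4, -1.0]
opening: 0.0634
grip_force: 66.8
```

```bash
python3 - <<'E'
from h import *
s=arm.state(); c=snap('wrist','w2'); np.savez('pics/w2s.npz',p=s['position'],q=s['eef_rot']); print(s['position'],s['eef_rot'])
E
```

```text
[0.52112669 0.15769555 0.22447085] [ 1.25254351e-04  7.07255919e-01  7.06957523e-01 -3.30043653e-04]
```

View pics/w2.png

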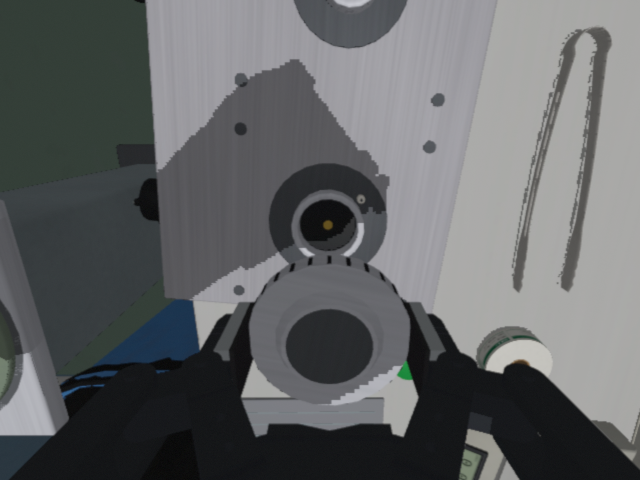

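The view shows the crown held level between the fingers (330,335), the large cup's socket centred near (327,225), and its electrode at (361,199). Next I measure the cup.

```bash
python3 - <<'E'
from h import *
f=np.load('pics/w2.npz'); s=np.load('pics/w2s.npz'); c=wcam(f,s['p'],s['q']); g=cv2.cvtColor(f['frame'],cv2.COLOR_RGB2GRAY)
print(g[225,262:395:4]); print(g[160:262:4,327])
h=g.copy(); h[254:]=80
for t in(45,55): fit('socket',c,h,327,224,38,t,1,.088)
h=g.copy()
m=((g<62)).astype(np.uint8)
# ring edges along rays from centre, outer edge: row/col transitions
E
```

```text
[ 90  87  44  42  42  41  41  49 103  84  13  16  17  15  13  24  81  80
  16  16  16  44  51  43 160 181  85  86  82  82  81 111 158 161]
[ 90  48  44  43  44  42  42  43  90 106  27  15  16  15  15  49  81  78
  15  15  35  49  46  89  62  59]
socket centre [0.5181 0.1637] diam mm [34.7 45.8]
socket centre [0.5202 0.1601] diam mm [43.9 46.6]
```

```bash
cat >> h.py <<'E'
from scipy.ndimage import map_coordinates
from scipy.optimize import least_squares
def circ(name,c,g,u,v,r0,r1,th,z,angs,inv=False,R0=None):
    """first crossing of th (rising, or falling if inv) along image rays; circle fit on plane z, outliers damped"""
    W=[]
    for a in np.radians(angs):
        r=np.arange(r0,r1,.2); l=map_coordinates(g.astype(float),[v+r*np.sin(a),u+r*np.cos(a)],order=1)
        k=np.nonzero((l<th) if inv else (l>th))[0]
        if len(k) and k[0]>0: W.append(onplane(c,u+r[k[0]]*np.cos(a),v+r[k[0]]*np.sin(a),z)[:2])
    W=np.array(W); p0=np.r_[W.mean(0),.02 if R0 is None else R0]
    fn=lambda p: np.hypot(*(W-p[:2]).T)-(p[2] if R0 is None else R0)
    q=least_squares(fn,p0,loss='soft_l1',f_scale=.0005).x
    print(name,len(W),'centre',q[:2].round(4),'diam',round(2000*q[2],1),'med resid mm',round(1000*np.median(abs(fn(q))),2)); return q
E
python3 - <<'E'
from h import *
f=np.load('pics/w2.npz'); s=np.load('pics/w2s.npz'); c=wcam(f,s['p'],s['q']); g=cv2.cvtColor(f['frame'],cv2.COLOR_RGB2GRAY)
A=np.arange(140,400,4)
circ('inner',c,g,327,223,14,40,66,.088,A)
circ('outer(shadow)',c,g,327,223,36,26,66,.088,[0]) if 0 else None
# outer: inward crossing from the dish, upper-left arc in shadow only
W=[]
circ('dish',c,g,327,216,42,75,62,.0725,np.arange(150,290,4))
E
```

```text
inner 65 centre [0.5202 0.1593] diam 46.5 med resid mm 0.32
dish 35 centre [0.5202 0.1575] diam 102.9 med resid mm 0.09
```

```bash
python3 - <<'E'
from h import *
f=np.load('pics/w2.npz'); s=np.load('pics/w2s.npz'); c=wcam(f,s['p'],s['q']); g=cv2.cvtColor(f['frame'],cv2.COLOR_RGB2GRAY)
print(s['p'],g[345,245:420:5],g[255:410:5,330])
z=s['p'][2]+.0007
circ('hole',c,g,330,345,25,60,66,z+.026,np.arange(0,360,5))
circ('inner50',c,g,327,223,14,40,66,.088,np.arange(140,400,4),R0=.025)
f=np.load('pics/w1.npz'); s=np.load('pics/w1s.npz'); c=wcam(f,s['p'],s['q']); g=cv2.cvtColor(f['frame'],cv2.COLOR_RGB2GRAY)
circ('hole on mat',c,g,274,141,8,30,66,.030,np.arange(0,360,5))
E
```

```text
[0.52112669 0.15769555 0.22447085] [ 16  69 103 103 103 104 101  98  86  41  43  42  42  41  42  41  42  43
  43  42  41  43  42  41  42  41 105  96 105 105 105 105 105  16  18] [ 70  23 103 101 101 101 105 103 101 102 103  44  42  43  41  42  41  42
  43  41  42  41  42  42  41  42 103 104 103 109 140]
hole 72 centre [0.5216 0.1566] diam 33.9 med resid mm 0.03
inner50 65 centre [0.5202 0.1572] diam 50.0 med resid mm 0.22
hole on mat 72 centre [ 0.437  -0.1622] diam 33.2 med resid mm 0.06
```

Emit:
{"fn": "apply_moves", "kwargs": {
  "steps": [
    [[-0.007, 0.004, -0.1, 0, 0, 0, 0], [0, 0, -0.15, 0, 0, 0, 0], [0, 0, -0.15, 0, 0, 0, 0], [0, 0, -0.15, 0, 0, 0, 0], [0, 0, -0.1, 0, 0, 0, 0], [0, 0, 0, 0, 0, 0, 0], [0, 0, 0, 0, 0, 0, 0], [0, 0, 0, 0, 0, 0, 0]]
  ]
}}

```text
clock: 5.5
position: [0.5207, 0.1591, 0.0957]
eef_rot: [0.0, 0.707, 0.707, 0.001]
force: [1.2, 0.1, -1.4]
opening: 0.0638
grip_force: 66.8
```

Emit:
{"fn": "apply_moves", "kwargs": {
  "steps": [
    [[-0.005, -0.003, -0.02, 0, 0, 0, 0], [0, 0, -0.02, 0, 0, 0, 0], [0, 0, -0.02, 0, 0, 0, 0], [0, 0, -0.015, 0, 0, 0, 0], [0, 0, 0, 0, 0, 0, 0], [0, 0, 0, 0, 0, 0, 0]]
  ]
}}

```text
clock: 6.0
position: [0.5189, 0.1588, 0.0792]
eef_rot: [-0.0, 0.707, 0.707, -0.0]
force: [0.3, 0.5, -1.0]
opening: 0.0639
grip_force: 66.8
```

Emit:
{"fn": "apply_moves", "kwargs": {
  "steps": [
    [[0, 0, -0.005, 0, 0, 0, 0], [0, 0, -0.004, 0, 0, 0, 0], [0, 0, 0, 0, 0, 0, 0]]
  ]
}}

```text
clock: 6.25
position: [0.5191, 0.1589, 0.0784]
eef_rot: [0.0, 0.707, 0.707, 0.0]
force: [-4.2, -1.5, 17.9]
opening: 0.0637
grip_force: 68.8
```

Emit:
{"fn": "apply_moves", "kwargs": {
  "steps": [
    [[0, 0, 0.004, 0, 0, 0, 0.9], [0, 0, 0, 0, 0, 0, 1], [0, 0, 0, 0, 0, 0, 1], [0, 0, 0, 0, 0, 0, 1], [0, 0, 0.05, 0, 0, 0, 1], [0, 0, 0.1, 0, 0, 0, 1], [0, 0, 0.2, 0, 0, 0, 1], [0, 0, 0.2, 0, 0, 0, 1]]
  ]
}}

```text
clock: 6.92
position: [0.518, 0.1587, 0.1896]
eef_rot: [-0.001, 0.707, 0.707, -0.001]
force: [1.1, 0.2, 0.7]
opening: 0.085
grip_force: 0.0
```

Emit:
{"fn": "apply_moves", "kwargs": {
  "steps": [
    [[0, -0.02, 0.18, 0, 0, 0, 1], [-0.03, -0.2, 0, 0, 0, 0, 1], [-0.03, -0.2, 0, 0, 0, 0, 1], [-0.03, -0.2, 0, 0, 0, 0, 1], [-0.03, -0.2, 0, 0, 0, 0, 1], [-0.03, -0.2, 0, 0, 0, 0, 1], [-0.03, -0.2, 0, 0, 0, 0, 1], [-0.03, -0.2, 0, 0, 0, 0, 1]]
  ]
}}

```text
clock: 7.58
position: [0.4763, -0.1271, 0.2252]
eef_rot: [0.0, 0.707, 0.707, 0.0]
force: [2.0, 0.9, 0.8]
opening: 0.0855
grip_force: 0.0
```

```bash
python3 - <<'E'
from h import *
c=snap('top','t2');g=cv2.cvtColor(c['frame'],cv2.COLOR_RGB2GRAY)
fit('lcrown',c,g,239,272,22,140,0,.100)
cv2.imwrite('pics/t2c.png',cv2.resize(c['frame'][220:350,100:300],None,fx=3,fy=3)[:,:,::-1]); print(arm.state()['position'])
E
```

```text
lcrown centre [0.5214 0.1592] diam mm [65.3 67.6]
[ 0.47459832 -0.13522678  0.22469452]
```

View pics/t2c.png

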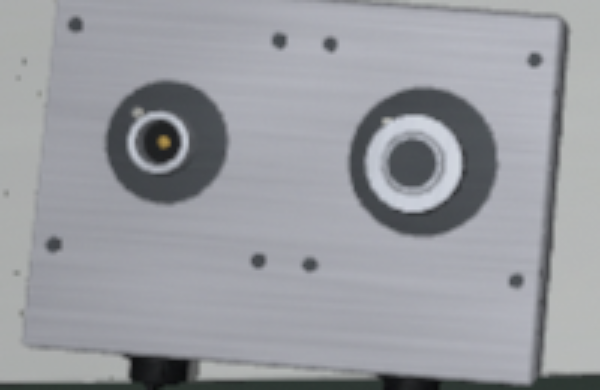

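The top crop shows the large crown flat in the right cup, 1.6 mm from its axis. The small crown is next.

Emit:
{"fn": "apply_moves", "kwargs": {
  "steps": [
    [[-0.041, -0.169, 0, 0, 0, 0, 1], [-0.041, -0.169, 0, 0, 0, 0, 1], [-0.041, -0.169, 0, 0, 0, 0, 1], [-0.041, -0.169, 0, 0, 0, 0, 1], [-0.041, -0.169, -0.05, 0, 0, 0, 1], [0, 0, -0.2, 0, 0, 0, 1], [0, 0, -0.2, 0, 0, 0, 1], [0, 0, -0.2, 0, 0, 0, 1]]
  ]
}}

```text
clock: 8.3
position: [0.4359, -0.2949, 0.0937]
eef_rot: [0.001, 0.708, 0.707, 0.0]
force: [1.2, -0.8, -0.8]
opening: 0.0857
grip_force: 0.0
```

Emit:
{"fn": "apply_moves", "kwargs": {
  "steps": [
    [[0, 0, -0.1, 0, 0, 0, 1], [0, 0, -0.1, 0, 0, 0, 1], [0, 0, -0.1, 0, 0, 0, 1], [0, 0, -0.1, 0, 0, 0, 1], [0, 0, 0, 0, 0, 0, 1], [0, 0, 0, 0, 0, 0, 1]]
  ]
}}

```text
clock: 8.8
position: [0.4359, -0.2939, 0.0145]
eef_rot: [-0.001, 0.707, 0.707, -0.0]
force: [0.4, -0.5, -0.1]
opening: 0.0851
grip_force: 0.0
```

Emit:
{"fn": "apply_moves", "kwargs": {
  "steps": [
    [[-0.01, -0.05, 0, 0, 0, 0, 1], [0, 0, -0.033, 0, 0, 0, 1], [0, 0, 0, 0, 0, 0, 1]]
  ]
}}

```text
clock: 9.05
position: [0.4338, -0.3054, 0.0079]
eef_rot: [0.001, 0.708, 0.707, -0.0]
force: [-0.1, -0.1, -0.4]
opening: 0.0855
grip_force: 0.0
```

Emit:
{"fn": "apply_moves", "kwargs": {
  "steps": [
    [[0, 0, 0, 0, 0, 0, 0], [0, 0, 0, 0, 0, 0, 0], [0, 0, 0, 0, 0, 0, 0], [0, 0, 0, 0, 0, 0, 0], [0, 0, 0, 0, 0, 0, 0], [0, 0, 0, 0, 0, 0, 0], [0, 0, 0, 0, 0, 0, 0]]
  ]
}}

```text
clock: 9.63
position: [0.4341, -0.3042, 0.0083]
eef_rot: [0.0, 0.707, 0.707, -0.0]
force: [-2.3, 2.2, 12.5]
opening: 0.0439
grip_force: 59.2
```

Emit:
{"fn": "apply_moves", "kwargs": {
  "steps": [
    [[0, 0, 0, 0, 0, 0, 0], [0, 0, 0.05, 0, 0, 0, 0], [0, 0, 0.1, 0, 0, 0, 0], [0, 0, 0.2, 0, 0, 0, 0], [0, 0, 0.2, 0, 0, 0, 0], [0, 0, 0.2, 0, 0, 0, 0], [0, 0, 0.2, 0, 0, 0, 0], [0, 0, 0.1, 0, 0, 0, 0]]
  ]
}}

```text
clock: 10.3
position: [0.4349, -0.3044, 0.2229]
eef_rot: [0.002, 0.707, 0.707, 0.001]
force: [0.6, -0.0, 0.0]
opening: 0.0438
grip_force: 61.3
```

Emit:
{"fn": "apply_moves", "kwargs": {
  "steps": [
    [[0.03, 0.19, 0, 0, 0, 0, 0], [0.03, 0.19, 0, 0, 0, 0, 0], [0.03, 0.19, 0, 0, 0, 0, 0], [0.03, 0.19, 0, 0, 0, 0, 0], [0.03, 0.19, 0, 0, 0, 0, 0], [0.03, 0.19, 0, 0, 0, 0, 0], [0.03, 0.19, 0, 0, 0, 0, 0], [0.03, 0.19, 0, 0, 0, 0, 0]]
  ]
}}

```text
clock: 10.97
position: [0.4817, 0.0016, 0.2184]
eef_rot: [0.0, 0.707, 0.707, -0.0]
force: [1.4, -0.6, -0.9]
opening: 0.0439
grip_force: 61.3
```

Emit:
{"fn": "apply_moves", "kwargs": {
  "steps": [
    [[0.03, 0.19, 0, 0, 0, 0, 0], [0.03, 0.19, 0, 0, 0, 0, 0], [0.03, 0.19, 0, 0, 0, 0, 0], [0.03, 0.19, 0, 0, 0, 0, 0], [0.03, 0.19, 0, 0, 0, 0, 0], [0.03, 0.19, 0, 0, 0, 0, 0], [0.03, 0.19, 0, 0, 0, 0, 0], [0.03, 0.19, 0, 0, 0, 0, 0]]
  ]
}}

```text
clock: 11.63
position: [0.5297, 0.3056, 0.2184]
eef_rot: [0.0, 0.707, 0.707, -0.0]
force: [0.1, -0.7, -0.9]
opening: 0.0438
grip_force: 61.3
```

Emit:
{"fn": "apply_moves", "kwargs": {
  "steps": [
    [[0.03, 0.16, 0, 0, 0, 0, 0], [0, 0, 0, 0, 0, 0, 0], [0, 0, 0, 0, 0, 0, 0], [0, 0, 0, 0, 0, 0, 0]]
  ]
}}

```text
clock: 11.97
position: [0.5357, 0.3353, 0.2179]
eef_rot: [0.0, 0.707, 0.707, -0.0]
force: [0.6, 0.3, -0.1]
opening: 0.0437
grip_force: 61.3
```

```bash
python3 - <<'E'
from h import *
s=arm.state(); c=snap('wrist','w3'); np.savez('pics/w3s.npz',p=s['position'],q=s['eef_rot']); print(s['position'],s['eef_rot'])
E
```

```text
[0.53571073 0.3352532  0.21786218] [ 1.13217413e-04  7.07027782e-01  7.07185682e-01 -3.37374416e-04]
```

View pics/w3.png

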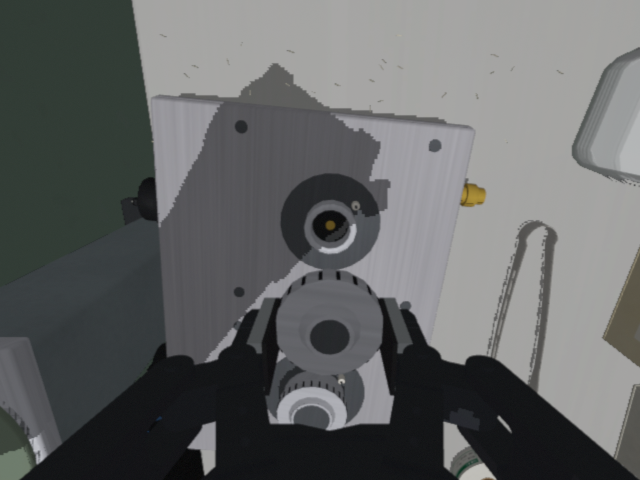

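The view shows the small crown held level (330,325), its hole at (330,338), and the small cup socket at (330,225), fully visible.

```bash
python3 - <<'E'
from h import *
f=np.load('pics/w3.npz'); s=np.load('pics/w3s.npz'); c=wcam(f,s['p'],s['q']); g=cv2.cvtColor(f['frame'],cv2.COLOR_RGB2GRAY)
print(g[225,276:386:4],g[170:275:4,330])
z=s['p'][2]-.0043
circ('hole',c,g,330,338,10,40,66,z+.026,np.arange(0,360,5))
circ('socket',c,g,330,224,10,30,66,.088,np.arange(170,390,4),R0=.016)
circ('dish',c,g,330,220,36,65,62,.0725,np.arange(130,260,4))
circ('dishL',c,g,330,220,36,65,100,.0725,np.r_[np.arange(15,60,4),np.arange(290,330,4)])
E
```

```text
[ 86  64  40  40  40  40  39  73  99  51  15  12  19  77  77  16  15  49
  52 151 104  84  81  81  82  81 134 157] [ 87  45  40  39  40  40  41  40  90 104  53  14  14  78  78  31  21  47
  75  89 191  99  78  78  78  88  87]
hole 72 centre [0.5363 0.3356] diam 15.9 med resid mm 0.04
socket 55 centre [0.5367 0.3364] diam 32.0 med resid mm 0.15
dish 33 centre [0.5367 0.3368] diam 84.8 med resid mm 0.08
dishL 15 centre [0.5273 0.3432] diam 106.5 med resid mm 0.3
```

Emit:
{"fn": "apply_moves", "kwargs": {
  "steps": [
    [[0.002, 0.005, -0.1, 0, 0, 0, 0], [0, 0, -0.15, 0, 0, 0, 0], [0, 0, -0.15, 0, 0, 0, 0], [0, 0, -0.12, 0, 0, 0, 0], [0, 0, -0.07, 0, 0, 0, 0], [0, 0, 0, 0, 0, 0, 0], [0, 0, 0, 0, 0, 0, 0], [0, 0, 0, 0, 0, 0, 0]]
  ]
}}

```text
clock: 12.68
position: [0.5371, 0.337, 0.1014]
eef_rot: [0.0, 0.707, 0.707, 0.001]
force: [0.2, 0.1, -0.3]
opening: 0.044
grip_force: 61.3
```

Emit:
{"fn": "apply_moves", "kwargs": {
  "steps": [
    [[-0.005, -0.003, -0.02, 0, 0, 0, 0], [0, 0, -0.02, 0, 0, 0, 0], [0, 0, -0.02, 0, 0, 0, 0], [0, 0, -0.02, 0, 0, 0, 0], [0, 0, 0, 0, 0, 0, 0], [0, 0, 0, 0, 0, 0, 0]]
  ]
}}

```text
clock: 13.18
position: [0.5355, 0.3361, 0.0836]
eef_rot: [0.0, 0.707, 0.707, 0.0]
force: [0.2, -0.2, 1.3]
opening: 0.0436
grip_force: 61.5
```

Emit:
{"fn": "apply_moves", "kwargs": {
  "steps": [
    [[0, 0, -0.003, 0, 0, 0, 0], [0, 0, 0, 0, 0, 0, 0.9], [0, 0, 0, 0, 0, 0, 1], [0, 0, 0, 0, 0, 0, 1], [0, 0, 0, 0, 0, 0, 1], [0, 0, 0.05, 0, 0, 0, 1], [0, 0, 0.1, 0, 0, 0, 1], [0, 0, 0.2, 0, 0, 0, 1]]
  ]
}}

```text
clock: 13.85
position: [0.5338, 0.335, 0.1511]
eef_rot: [-0.001, 0.707, 0.707, -0.003]
force: [0.9, -0.4, 0.5]
opening: 0.0857
grip_force: 0.0
```

Emit:
{"fn": "apply_moves", "kwargs": {
  "steps": [
    [[0, 0, 0.2, 0, 0, 0, 1], [0, 0, 0.15, 0, 0, 0, 1], [0.005, -0.2, 0, 0, 0, 0, 1], [0.005, -0.2, 0, 0, 0, 0, 1], [0.005, -0.2, 0, 0, 0, 0, 1], [0.005, -0.2, 0, 0, 0, 0, 1], [0.005, -0.2, 0, 0, 0, 0, 1], [0.005, -0.2, 0, 0, 0, 0, 1]]
  ]
}}

```text
clock: 14.52
position: [0.5411, 0.0943, 0.224]
eef_rot: [0.0, 0.707, 0.707, 0.0]
force: [1.6, -0.4, 0.0]
opening: 0.0854
grip_force: 0.0
```

Emit:
{"fn": "apply_moves", "kwargs": {
  "steps": [
    [[0.005, -0.2, 0, 0, 0, 0, 1], [0.005, -0.2, 0, 0, 0, 0, 1], [0.005, -0.2, 0, 0, 0, 0, 1], [0.005, -0.2, 0, 0, 0, 0, 1], [0.005, -0.2, 0, 0, 0, 0, 1], [0.005, -0.2, 0, 0, 0, 0, 1], [0, 0, 0, 0, 0, 0, 1]]
  ]
}}

```text
clock: 15.1
position: [0.5465, -0.1524, 0.2233]
eef_rot: [0.001, 0.71, 0.704, -0.001]
force: [-1.0, -0.7, -0.7]
opening: 0.0851
grip_force: 0.0
```

```bash
python3 - <<'E'
from h import *
c=snap('top','t3');g=cv2.cvtColor(c['frame'],cv2.COLOR_RGB2GRAY)
fit('scrown',c,g,152,266,16,140,0,.100); fit('lcrown',c,g,239,272,22,140,0,.100)
d=snap('side','s3')
m=np.vstack([cv2.resize(c['frame'][220:350,100:300],(600,390)),cv2.resize(d['frame'][270:420,270:420],(200,200)).repeat(1,0) if 0 else cv2.resize(d['frame'][275:415,280:560],(600,200))])
cv2.imwrite('pics/c3.png',m[:,:,::-1]); print(arm.state()['position'])
E
```

```text
scrown centre [0.5374 0.3379] diam mm [45.2 46.7]
lcrown centre [0.5212 0.1592] diam mm [65.3 67.5]
[ 0.54709665 -0.14545875  0.22352196]
```

View pics/c3.png

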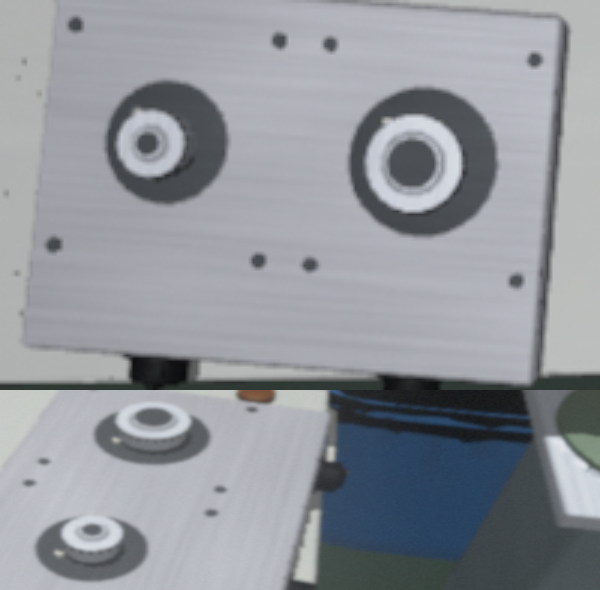

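The view shows both crowns flat in their cups, within about 1.6 mm. The small cap is next.

Emit:
{"fn": "apply_moves", "kwargs": {
  "steps": [
    [[0.012, -0.076, 0, 0, 0, 0, 1], [0, 0, -0.2, 0, 0, 0, 1], [0, 0, -0.2, 0, 0, 0, 1], [0, 0, -0.2, 0, 0, 0, 1], [0, 0, -0.2, 0, 0, 0, 1], [0, 0, -0.1, 0, 0, 0, 1], [0, 0, -0.1, 0, 0, 0, 1], [0, 0, 0, 0, 0, 0, 1]]
  ]
}}

```text
clock: 15.87
position: [0.5483, -0.157, 0.0202]
eef_rot: [-0.002, 0.706, 0.708, -0.001]
force: [-0.6, 0.6, 0.1]
opening: 0.0852
grip_force: 0.0
```

Emit:
{"fn": "apply_moves", "kwargs": {
  "steps": [
    [[0, 0, -0.05, 0, 0, 0, 1], [0, 0, 0, 0, 0, 0, 1], [0, 0, 0, 0, 0, 0, 1]]
  ]
}}

```text
clock: 16.12
position: [0.5503, -0.1588, 0.014]
eef_rot: [0.0, 0.707, 0.707, 0.0]
force: [-0.0, 0.3, 0.3]
opening: 0.0854
grip_force: 0.0
```

Emit:
{"fn": "apply_moves", "kwargs": {
  "steps": [
    [[-0.003, -0.009, -0.045, 0, 0, 0, 1], [0, 0, 0, 0, 0, 0, 1], [0, 0, 0, 0, 0, 0, 0], [0, 0, 0, 0, 0, 0, 0], [0, 0, 0, 0, 0, 0, 0], [0, 0, 0, 0, 0, 0, 0], [0, 0, 0, 0, 0, 0, 0], [0, 0, 0, 0, 0, 0, 0]]
  ]
}}

```text
clock: 16.78
position: [0.5493, -0.1609, 0.0048]
eef_rot: [0.0, 0.707, 0.707, 0.0]
force: [-4.0, 0.6, 12.1]
opening: 0.0375
grip_force: 58.7
```

Emit:
{"fn": "apply_moves", "kwargs": {
  "steps": [
    [[0, 0, 0, 0, 0, 0, 0], [0, 0, 0, 0, 0, 0, 0], [0, 0, 0, 0, 0, 0, 0]]
  ]
}}

```text
clock: 17.03
position: [0.5494, -0.1609, 0.0048]
eef_rot: [0.0, 0.707, 0.707, 0.0]
force: [-3.6, 1.2, 12.2]
opening: 0.0377
grip_force: 58.7
```

Emit:
{"fn": "apply_moves", "kwargs": {
  "steps": [
    [[0, 0, 0.05, 0, 0, 0, 0], [0, 0, 0.15, 0, 0, 0, 0], [0, 0, 0.2, 0, 0, 0, 0], [0, 0, 0.2, 0, 0, 0, 0], [0, 0, 0.2, 0, 0, 0, 0], [0, 0, 0.2, 0, 0, 0, 0], [0, 0, 0.1, 0, 0, 0, 0], [-0.005, 0.19, 0, 0, 0, 0, 0]]
  ]
}}

```text
clock: 17.7
position: [0.5497, -0.1293, 0.2291]
eef_rot: [0.004, 0.71, 0.704, 0.001]
force: [1.3, -1.1, -1.0]
opening: 0.0376
grip_force: 60.2
```

Emit:
{"fn": "apply_moves", "kwargs": {
  "steps": [
    [[-0.005, 0.19, 0, 0, 0, 0, 0], [-0.005, 0.19, 0, 0, 0, 0, 0], [-0.005, 0.19, 0, 0, 0, 0, 0], [-0.005, 0.19, 0, 0, 0, 0, 0], [-0.005, 0.19, 0, 0, 0, 0, 0], [-0.005, 0.19, 0, 0, 0, 0, 0], [-0.005, 0.19, 0, 0, 0, 0, 0], [-0.005, 0.19, 0, 0, 0, 0, 0]]
  ]
}}

```text
clock: 18.37
position: [0.5397, 0.1829, 0.2249]
eef_rot: [0.0, 0.707, 0.707, 0.0]
force: [0.7, -0.2, -0.7]
opening: 0.0373
grip_force: 60.2
```

Emit:
{"fn": "apply_moves", "kwargs": {
  "steps": [
    [[-0.005, 0.19, 0, 0, 0, 0, 0], [-0.005, 0.19, 0, 0, 0, 0, 0], [-0.005, 0.19, 0, 0, 0, 0, 0], [-0.005, 0.19, 0, 0, 0, 0, 0], [0, 0, 0, 0, 0, 0, 0], [0, 0, 0, 0, 0, 0, 0], [0, 0, 0, 0, 0, 0, 0]]
  ]
}}

```text
clock: 18.95
position: [0.536, 0.3328, 0.2243]
eef_rot: [0.0, 0.707, 0.707, -0.0]
force: [1.2, -0.8, -0.1]
opening: 0.0368
grip_force: 60.3
```

```bash
python3 - <<'E'
from h import *
s=arm.state(); c=snap('wrist','w4'); np.savez('pics/w4s.npz',p=s['position'],q=s['eef_rot']); print(s['position'],s['eef_rot'],s['opening'])
E
```

```text
[0.53603416 0.33281676 0.22434268] [ 1.48266138e-04  7.06989151e-01  7.07224353e-01 -1.81179299e-04] 0.03682679189085112
```

View pics/w4.png

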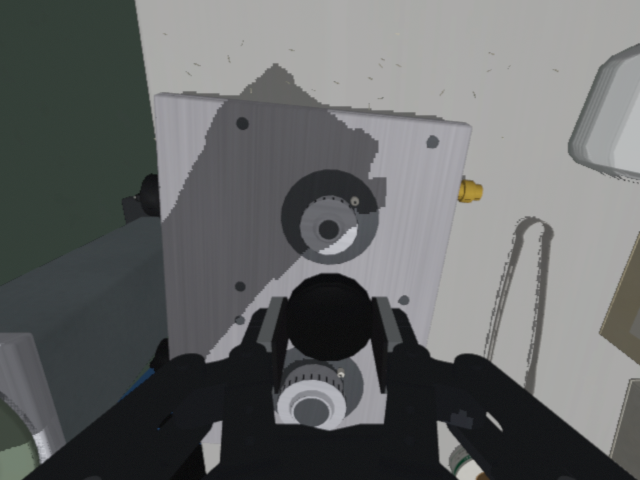

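The view shows the small cap held level (330,317), and the small crown in its cup with its hole at (329,229).

```bash
python3 - <<'E'
from h import *
f=np.load('pics/w4.npz'); s=np.load('pics/w4s.npz'); c=wcam(f,s['p'],s['q']); g=cv2.cvtColor(f['frame'],cv2.COLOR_RGB2GRAY)
print(g[262:285:2,330],g[345:372:2,330])
z=s['p'][2]-.0008
for th in(30,45): circ('cap',c,g,330,317,30,60,th,z+.011,np.r_[np.arange(235,306,4),np.arange(65,116,4)],R0=.020)
circ('cap near arc',c,g,330,317,30,60,45,z+.011,np.r_[np.arange(65,116,4)],R0=.020)
circ('hole',c,g,329,229,3,22,66,.105,np.arange(0,360,5))
E
```

```text
[ 81 116 160 161 161 135  24  14  12  12  15  18] [15 14 17 16 15 14 14 16 70 76 42 44 81 90]
cap 31 centre [0.5367 0.3352] diam 40.0 med resid mm 0.72
cap 31 centre [0.5367 0.3353] diam 40.0 med resid mm 0.75
cap near arc 13 centre [0.5338 0.3321] diam 40.0 med resid mm 0.44
hole 72 centre [0.5359 0.3367] diam 15.5 med resid mm 0.05
```

```bash
python3 - <<'E'
from h import *
f=np.load('pics/w4.npz'); s=np.load('pics/w4s.npz'); c=wcam(f,s['p'],s['q']); g=cv2.cvtColor(f['frame'],cv2.COLOR_RGB2GRAY)
z=s['p'][2]-.0008
circ('far arc',c,g,330,317,30,60,45,z,np.arange(235,306,4),R0=.020)
print(onplane(c,330,273.5,z),onplane(c,330,360.5,z+.011))
f=np.load('pics/w1.npz'); s=np.load('pics/w1s.npz'); c=wcam(f,s['p'],s['q']); g=cv2.cvtColor(f['frame'],cv2.COLOR_RGB2GRAY)
for n,u,v,r in(('scap',390,140,.02),('lcap',384,262,.029)):
    circ(n+' far(upper)',c,g,u,v,5,45,58,.004,np.arange(235,306,4),R0=r); circ(n+' near',c,g,u,v,5,45,58,.015,np.arange(65,116,4),R0=r)
E
```

```text
far arc 18 centre [0.5366 0.3312] diam 40.0 med resid mm 0.13
[0.53692458 0.35109426 0.22354268] [0.53699366 0.31329561 0.23454268]
scap far(upper) 18 centre [ 0.5503 -0.1611] diam 40.0 med resid mm 0.12
scap near 13 centre [ 0.5497 -0.1596] diam 40.0 med resid mm 0.09
lcap far(upper) 18 centre [ 0.5355 -0.2484] diam 58.0 med resid mm 2.26
lcap near 13 centre [ 0.5557 -0.3469] diam 58.0 med resid mm 1.22
```

Emit:
{"fn": "apply_moves", "kwargs": {
  "steps": [
    [[-0.003, 0.023, -0.1, 0, 0, 0, 0], [0, 0, -0.15, 0, 0, 0, 0], [0, 0, -0.15, 0, 0, 0, 0], [0, 0, -0.1, 0, 0, 0, 0], [0, 0, -0.05, 0, 0, 0, 0], [0, 0, 0, 0, 0, 0, 0], [0, 0, 0, 0, 0, 0, 0], [0, 0, 0, 0, 0, 0, 0]]
  ]
}}

```text
clock: 19.67
position: [0.5364, 0.3378, 0.1157]
eef_rot: [0.0, 0.707, 0.707, 0.001]
force: [0.2, -0.1, -0.9]
opening: 0.0373
grip_force: 60.3
```

Emit:
{"fn": "apply_moves", "kwargs": {
  "steps": [
    [[-0.005, -0.001, -0.02, 0, 0, 0, 0], [0, 0, -0.02, 0, 0, 0, 0], [0, 0, -0.015, 0, 0, 0, 0], [0, 0, -0.012, 0, 0, 0, 0], [0, 0, 0, 0, 0, 0, 0], [0, 0, 0, 0, 0, 0, 0]]
  ]
}}

```text
clock: 20.17
position: [0.5346, 0.3375, 0.1009]
eef_rot: [0.0, 0.707, 0.707, -0.0]
force: [-1.1, -1.4, 5.6]
opening: 0.0372
grip_force: 60.8
```

Emit:
{"fn": "apply_moves", "kwargs": {
  "steps": [
    [[0, 0, 0, 0, 0, 0, 0.9], [0, 0, 0, 0, 0, 0, 1], [0, 0, 0, 0, 0, 0, 1], [0, 0, 0, 0, 0, 0, 1], [0, 0, 0.05, 0, 0, 0, 1], [0, 0, 0.15, 0, 0, 0, 1], [0, 0, 0.2, 0, 0, 0, 1], [0, 0, 0.2, 0, 0, 0, 1]]
  ]
}}

```text
clock: 20.83
position: [0.5339, 0.3374, 0.2224]
eef_rot: [-0.0, 0.707, 0.707, -0.001]
force: [0.8, 0.6, -0.6]
opening: 0.0853
grip_force: 0.0
```

Emit:
{"fn": "apply_moves", "kwargs": {
  "steps": [
    [[0.005, -0.19, 0, 0, 0, 0, 1], [0.005, -0.19, 0, 0, 0, 0, 1], [0.005, -0.19, 0, 0, 0, 0, 1], [0.005, -0.19, 0, 0, 0, 0, 1], [0.005, -0.19, 0, 0, 0, 0, 1], [0.005, -0.19, 0, 0, 0, 0, 1], [0.005, -0.19, 0, 0, 0, 0, 1], [0.005, -0.19, 0, 0, 0, 0, 1]]
  ]
}}

```text
clock: 21.5
position: [0.5424, 0.0318, 0.2216]
eef_rot: [0.0, 0.707, 0.707, 0.0]
force: [1.7, -0.4, 0.7]
opening: 0.0856
grip_force: 0.0
```

Emit:
{"fn": "apply_moves", "kwargs": {
  "steps": [
    [[0.005, -0.19, 0, 0, 0, 0, 1], [0.005, -0.19, 0, 0, 0, 0, 1], [0.005, -0.19, 0, 0, 0, 0, 1], [0.005, -0.19, 0, 0, 0, 0, 1], [0.005, -0.19, 0, 0, 0, 0, 1], [0.005, -0.19, 0, 0, 0, 0, 1], [0.005, -0.19, 0, 0, 0, 0, 1], [0, -0.1, 0, 0, 0, 0, 1]]
  ]
}}

```text
clock: 22.17
position: [0.5488, -0.2574, 0.2213]
eef_rot: [0.001, 0.708, 0.706, -0.0]
force: [0.9, -0.7, -0.1]
opening: 0.0855
grip_force: 0.0
```

```bash
python3 - <<'E'
from h import *
c=snap('top','t5');g=cv2.cvtColor(c['frame'],cv2.COLOR_RGB2GRAY)
fit('scap',c,g,151,266,14,58,1,.110); fit('scrown',c,g,152,266,16,140,0,.100)
d=snap('side','s5'); m=np.vstack([cv2.resize(c['frame'][220:350,100:300],(600,390)),cv2.resize(d['frame'][275:415,280:560],(600,200))])
cv2.imwrite('pics/c5.png',m[:,:,::-1]); print(arm.state()['position'])
E
```

```text
scap centre [0.5356 0.3375] diam mm [38.6 42.8]
scrown centre [0.5399 0.3359] diam mm [38.  45.8]
[ 0.54868517 -0.25684512  0.2209248 ]
```

View pics/c5.png

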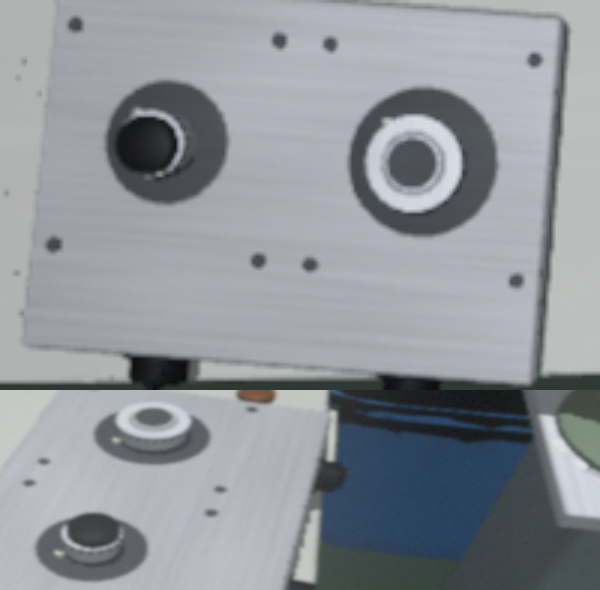

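The view shows the small cap flat on the small crown, offset by about 1.8 mm. The large cap is next.

Emit:
{"fn": "apply_moves", "kwargs": {
  "steps": [
    [[0.007, -0.17, 0, 0, 0, 0, 1], [0, 0, -0.1, 0, 0, 0, 1], [0, 0, -0.2, 0, 0, 0, 1], [0, 0, -0.2, 0, 0, 0, 1], [0, 0, -0.2, 0, 0, 0, 1], [0, 0, -0.15, 0, 0, 0, 1], [0, 0, 0, 0, 0, 0, 1], [0, 0, 0, 0, 0, 0, 1]]
  ]
}}

```text
clock: 22.93
position: [0.5509, -0.2856, 0.0509]
eef_rot: [-0.001, 0.707, 0.707, -0.0]
force: [0.3, -0.7, 0.9]
opening: 0.0853
grip_force: 0.0
```

Emit:
{"fn": "apply_moves", "kwargs": {
  "steps": [
    [[-0.003, -0.023, -0.1, 0, 0, 0, 1], [0, 0, -0.1, 0, 0, 0, 1], [0, 0, -0.04, 0, 0, 0, 1], [0, 0, 0, 0, 0, 0, 1], [0, 0, 0, 0, 0, 0, 1]]
  ]
}}

```text
clock: 23.35
position: [0.5514, -0.2911, 0.0046]
eef_rot: [0.001, 0.707, 0.707, 0.0]
force: [-0.3, 0.2, -0.6]
opening: 0.0855
grip_force: 0.0
```

Emit:
{"fn": "apply_moves", "kwargs": {
  "steps": [
    [[0, 0, 0, 0, 0, 0, 0], [0, 0, 0, 0, 0, 0, 0], [0, 0, 0, 0, 0, 0, 0], [0, 0, 0, 0, 0, 0, 0], [0, 0, 0, 0, 0, 0, 0], [0, 0, 0, 0, 0, 0, 0], [0, 0, 0, 0, 0, 0, 0]]
  ]
}}

```text
clock: 23.93
position: [0.551, -0.2914, 0.0046]
eef_rot: [0.001, 0.707, 0.707, 0.0]
force: [-5.3, 2.2, 22.2]
opening: 0.0553
grip_force: 58.9
```

Emit:
{"fn": "apply_moves", "kwargs": {
  "steps": [
    [[0, 0, 0.05, 0, 0, 0, 0], [0, 0, 0.15, 0, 0, 0, 0], [0, 0, 0.2, 0, 0, 0, 0], [0, 0, 0.2, 0, 0, 0, 0], [0, 0, 0.2, 0, 0, 0, 0], [0, 0, 0.2, 0, 0, 0, 0], [0, 0, 0.1, 0, 0, 0, 0], [0, 0, 0, 0, 0, 0, 0]]
  ]
}}

```text
clock: 24.6
position: [0.5521, -0.2917, 0.2286]
eef_rot: [0.004, 0.707, 0.707, 0.001]
force: [0.5, -0.1, -1.9]
opening: 0.055
grip_force: 63.7
```

Emit:
{"fn": "apply_moves", "kwargs": {
  "steps": [
    [[-0.013, 0.19, 0, 0, 0, 0, 0], [-0.013, 0.19, 0, 0, 0, 0, 0], [-0.013, 0.19, 0, 0, 0, 0, 0], [-0.013, 0.19, 0, 0, 0, 0, 0], [-0.013, 0.19, 0, 0, 0, 0, 0], [-0.013, 0.19, 0, 0, 0, 0, 0], [-0.013, 0.19, 0, 0, 0, 0, 0], [-0.013, 0.19, 0, 0, 0, 0, 0]]
  ]
}}

```text
clock: 25.27
position: [0.5288, 0.0146, 0.2228]
eef_rot: [0.0, 0.707, 0.707, -0.0]
force: [1.3, -1.2, -1.0]
opening: 0.0551
grip_force: 63.7
```

Emit:
{"fn": "apply_moves", "kwargs": {
  "steps": [
    [[-0.013, 0.19, 0, 0, 0, 0, 0], [-0.013, 0.19, 0, 0, 0, 0, 0], [-0.013, 0.19, 0, 0, 0, 0, 0], [-0.013, 0.16, 0, 0, 0, 0, 0], [0, 0, 0, 0, 0, 0, 0], [0, 0, 0, 0, 0, 0, 0], [0, 0, 0, 0, 0, 0, 0]]
  ]
}}

```text
clock: 25.85
position: [0.519, 0.1584, 0.2225]
eef_rot: [0.0, 0.707, 0.707, -0.0]
force: [-1.2, -0.6, -0.9]
opening: 0.0549
grip_force: 63.7
```

```bash
python3 - <<'E'
from h import *
s=arm.state(); c=snap('wrist','w6'); np.savez('pics/w6s.npz',p=s['position'],q=s['eef_rot']); print(s['position'],s['opening'])
E
```

```text
[0.51898594 0.15844544 0.22254453] 0.05487936426636201
```

View pics/w6.png

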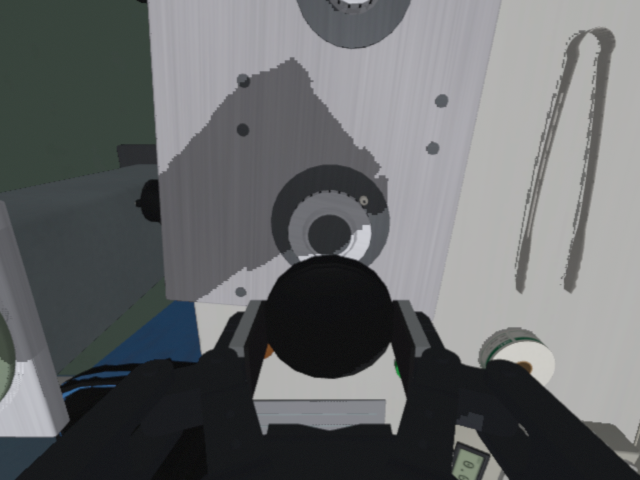

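The view shows the large cap held level (330,316), and the large crown's hole at (329,234), just clear of the cap.

```bash
python3 - <<'E'
from h import *
f=np.load('pics/w6.npz'); s=np.load('pics/w6s.npz'); c=wcam(f,s['p'],s['q']); g=cv2.cvtColor(f['frame'],cv2.COLOR_RGB2GRAY)
z=s['p'][2]-.0006
print(g[240:262:2,330],g[366:390:2,330])
circ('hole',c,g,329,233,8,35,66,.105,np.arange(150,391,5))
circ('far',c,g,330,316,45,80,28,z,np.arange(240,301,4),R0=.029)
circ('near',c,g,330,316,45,80,45,z+.011,np.arange(60,121,4),R0=.029)
E
```

```text
[46 46 48 46 46 46 46 49 16 14 14] [ 15  16  16  19  17  16  82 178 179 179 179 179]
hole 49 centre [0.5193 0.1584] diam 32.6 med resid mm 0.11
far 16 centre [0.521  0.2124] diam 58.0 med resid mm 1.82
near 16 centre [0.5212 0.103 ] diam 58.0 med resid mm 1.75
```

```bash
python3 - <<'E'
from h import *
f=np.load('pics/w6.npz'); s=np.load('pics/w6s.npz'); c=wcam(f,s['p'],s['q']); z=s['p'][2]-.0006
a=onplane(c,330,255,z);b=onplane(c,330,377.7,z+.011); print(a,b,(a+b)/2,(a-b)[1])
E
```

```text
[0.51986056 0.1856053  0.22194453] [0.51996398 0.12970211 0.23294453] [0.51991227 0.1576537  0.22744453] 0.05590319098284874
```

Emit:
{"fn": "apply_moves", "kwargs": {
  "steps": [
    [[0.002, 0.003, -0.1, 0, 0, 0, 0], [0, 0, -0.15, 0, 0, 0, 0], [0, 0, -0.15, 0, 0, 0, 0], [0, 0, -0.1, 0, 0, 0, 0], [0, 0, -0.035, 0, 0, 0, 0], [0, 0, 0, 0, 0, 0, 0], [0, 0, 0, 0, 0, 0, 0], [0, 0, 0, 0, 0, 0, 0]]
  ]
}}

```text
clock: 26.57
position: [0.5204, 0.1594, 0.1171]
eef_rot: [0.0, 0.707, 0.707, 0.001]
force: [0.4, -0.6, -1.3]
opening: 0.0549
grip_force: 63.7
```

Emit:
{"fn": "apply_moves", "kwargs": {
  "steps": [
    [[-0.003, -0.001, -0.02, 0, 0, 0, 0], [0, 0, -0.02, 0, 0, 0, 0], [0, 0, -0.02, 0, 0, 0, 0], [0, 0, -0.015, 0, 0, 0, 0], [0, 0, 0, 0, 0, 0, 0], [0, 0, 0, 0, 0, 0, 0]]
  ]
}}

```text
clock: 27.07
position: [0.519, 0.1593, 0.1008]
eef_rot: [0.0, 0.707, 0.707, -0.0]
force: [-1.7, -1.5, 5.9]
opening: 0.0553
grip_force: 64.4
```

Contact at the expected height, so I release, lift and clear away.

Emit:
{"fn": "apply_moves", "kwargs": {
  "steps": [
    [[0, 0, 0, 0, 0, 0, 0.9], [0, 0, 0, 0, 0, 0, 1], [0, 0, 0, 0, 0, 0, 1], [0, 0, 0, 0, 0, 0, 1], [0, 0, 0.05, 0, 0, 0, 1], [0, 0, 0.15, 0, 0, 0, 1], [0, 0, 0.2, 0, 0, 0, 1], [0, 0, 0.2, 0, 0, 0, 1]]
  ]
}}

```text
clock: 27.73
position: [0.5182, 0.1595, 0.2225]
eef_rot: [-0.001, 0.707, 0.707, -0.0]
force: [1.3, -0.3, -0.1]
opening: 0.0854
grip_force: 0.0
```

Emit:
{"fn": "apply_moves", "kwargs": {
  "steps": [
    [[0, -0.18, 0, 0, 0, 0, 1], [0, -0.18, 0, 0, 0, 0, 1], [0, -0.18, 0, 0, 0, 0, 1], [0, -0.18, 0, 0, 0, 0, 1], [0, -0.18, 0, 0, 0, 0, 1], [0, -0.18, 0, 0, 0, 0, 1], [0, -0.18, 0, 0, 0, 0, 1], [0, 0, 0, 0, 0, 0, 1]]
  ]
}}

```text
clock: 28.4
position: [0.5183, -0.0999, 0.221]
eef_rot: [0.001, 0.71, 0.704, -0.001]
force: [-0.3, -1.2, 0.1]
opening: 0.0852
grip_force: 0.0
```

```bash
python3 - <<'E'
from h import *
c=snap('top','t7');g=cv2.cvtColor(c['frame'],cv2.COLOR_RGB2GRAY)
fit('lcap',c,g,239,272,18,58,1,.110); fit('scap',c,g,151,266,14,58,1,.110)
d=snap('side','s7'); m=np.vstack([cv2.resize(c['frame'][220:350,100:300],(450,292),interpolation=2),cv2.resize(d['frame'][275:415,280:490],(450,300),interpolation=2)])
cv2.imwrite('pics/c7.png',m[:,:,::-1])
E
```

```text
lcap centre [0.5204 0.159 ] diam mm [54.6 56.1]
scap centre [0.5356 0.3376] diam mm [38.9 43. ]
```

View pics/c7.png

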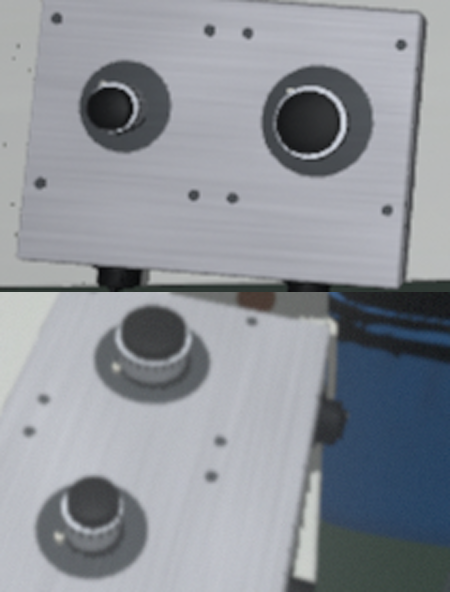

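```bash
python3 -c "
from workcell import arm
print(arm.job_done())"
```

```text
the job is handed in; nothing more can be done
None
```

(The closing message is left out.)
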